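# Set the roller rest to its height mark and cam-lock it

## Robot

A 6-joint arm with a two-finger parallel gripper is mounted at the origin on a cart in front of the work surface, level with it; the furniture and walls round the work are solid. World frame = base frame: x ahead of the robot, y to its left, z up, the work surface at z = 0. Lengths are in m, angles in rad, forces in N, time in s.
With the tool pointing down it reaches from about 0.3 to 0.825 m from the base axis. Payload 5.4 kg.
Tool frame: the origin (TCP) lies at the very end of the fingers, on their centre line; the grasp point (between the pads) lies 19 mm behind it; z points along the fingers, y is the line along which they close (so a half turn about z gives the same grasp; the last joint's range is limited). The gripper opens to 92 mm and grips with 3 to 60 N. Pads are 20 mm wide; open, the fingers measure 128 mm over their backs; the gripper's body (75 mm by 189 mm) begins 69 mm behind the grasp point.
Start: joints at [1.113, 0.158, 1.597, -0, 1.386, -0.21], TCP at [0.141, 0.557, 0.215] pointing down, gripper open.
Joint ranges: [-2.91, 2.91], [-0.94, 2.29], [0.18, 2.7], [-1.29, 4.43], [0.17, 2.64], [-3, 3]. Speed limits (rad/s): [2.57, 2.57, 3.14, 3.14, 3.14, 3.14].

## Interface

Orientations are given as a unit quaternion [w, x, y, z].
In Python, from rig import state, get_image, sign_off gives the robot as it stands.
- The arm moves only by the shell command python3 -m jog 'ROWS' [OPENING] [FORCE]. ROWS is a JSON object whose one key "steps" holds a list of rows, each an object of numbers: "dx", "dy", "dz": the shift along the world's x, y, z in m; "roll": the turn about the world's z in degrees. In form: {"steps": [{"dx": .., "dy": .., "dz": .., "roll": ..}, ...]}. A call has 1 to 8 rows; each row shifts and turns the commanded pose from where the row before left it; what a row does not reach is not made up. A row lasts 1/10 s, in which the tool goes at most 50 mm and 8.59 degrees, less where a joint would pass 70% of its speed; a pose out of reach is approached as far as the arm can. A call with a gripper value outside its range is refused whole. OPENING is the opening, from 0 (shut) to 1 (fully open), set as the call begins (- or left out, the last holds). The fingers move at their own pace and stop on an object; FORCE is the grip in N (left out, the last holds). Time passes only in rows, so rows that do not move let the fingers close. It gives the time, the measured TCP pose, the force, the opening and the grip force at its end, in the units of the state.
- state(): the state, without advancing time (a new reading comes with each control period).
- get_image(name): name is "scene" or "top" or "wrist"; returns a dict with "image" (400x640x3 uint8, blue, green, red), "camera_matrix" (3x3 intrinsics, pixels), "dist" ([k1, k2, p1, p2, k3] as OpenCV has them; the pictures are not rectified), "R" (3x3) and "t" (3): a world point X has camera coordinates R X + t; the wrist camera has in their place "tool_from_camera" (4x4, takes a point from camera to tool coordinates, whose origin is the TCP and whose axes are the flange's). Camera axes: x right, y down, z forward; pixel columns grow to the right and rows downward; lengths in m; the calibration is good to about 2 mm. A picture is of the moment at which its call begins: read the wrist's pose just before it. There is no depth.
- sign_off(): hands the job in; it is judged then, once.
The state is a dict: "time_s": time; "joint_pos": joint angles; "qvel": joint speeds; "joint_efforts": joint torques, N m; "position": TCP position; "ee_rot": TCP orientation; "force": force on the tool from outside, world axes, zero at the start; "wrist_torque": the same for the moment, N m; "opening": finger opening in m; "gripper_force": force on a finger pad.
Only numpy, scipy, OpenCV 4.12 (cv2) and the standard library are available. Lean on these libraries where they do the work, as an engineer would, in place of code of your own. Each camera call takes 0.05 s, during which the arm holds its last target. There are 200 camera calls.

## Task

A board is about to go in the vice and its free end needs support, so set the roller rest to the height marked by the small clip on its ruler. Pinch the rest's arm together with its open cam lever, lightly enough that the lever stays open, raise the arm until its pointer is level with the clip and steady it there for a moment; then, holding it at that mark, squeeze the lever fully shut against the arm. Finish while holding: keep arm and lever pinched together and do not let go, and do not shift the clip or knock the tape measure or the hammer about.

Things in the scene. Friction and masses are not known exactly. Their poses are not given: they have to be found in the camera images.
- stand: grey cast work rest bolted to the bench: foot plate 175x120x12 mm, upright steel bar 18x24 mm, 221 mm high. Origin on the bench under the bar; z up; the arm points along -x (to the robot), +y is the ruler side. In this frame the carriage on the bar spans x -37..22, y -22..22 mm, the ruler strip y 27..42 mm, the foot x -128..48 mm
- rest_slide (a joint): height of the sliding carriage with its arm above the lowest position, m (0 to 0.115). The arm is a steel flat bar at y 2..16 mm, x -22..-170 mm in the stand's frame, 22 mm high, its mid-height 54 mm above the bench at 0; an 18 mm roller on its end (x under -122) tops out 25 mm above mid-height. Lever open, it slides freely and drops if let go (0.36 kg)
- grip_point (a point): middle of the arm's outer (+y) side face, at the dark rubber grip patch, 98 mm out from the upright bar straight across from the shut lever's knob: one finger goes here
- knob_center (a point): centre of the black knob (upright, 16 mm diameter, 26 mm high) at the end of the 9 mm thick lever, at the arm's mid-height: the other finger goes on its outer side. Over knob and arm the grasp is 63 to 67 mm wide open, 36 mm shut. Only the knob gives way, about 30 mm, so the hand must move half of that towards the arm as the lever closes
- cam_lever (a joint): angle of the cam lever beside the arm (pivot pin at x -26, y -12 mm of the stand, knob 75 mm from it; rides with the arm), rad: 0 shut (parallel to the arm), 0.42 fully open (swung to -y). Stays where left, and open under less than 8 N on the knob; shutting takes 9 to 16 N. Below 0.24 the cam begins to grip the bar; shut, it locks the height
- pointer_tip (a point): tip of the small dark steel pointer on the carriage's +y side, beside the ruler, at the arm's mid-height
- index_tip (a point): tip of the small black clip (13x11 mm, with a round brass screw) on the ruler strip, pointing at the bar: the height mark. It lies 45 to 100 mm above the pointer's lowest position, stays put, and the pointer passes beside it
- tape_measure: yellow steel-tape case, 89x58x64 mm, standing to the right of the rest; origin under its middle
- hammer: claw hammer lying at the front left of the bench, 290 mm long, up to 25 mm high; origin under its middle

How it is judged:
On the way:
1. arm held in the fingers at the clip's height, within 4 mm, the lever still open (more than 0.25 rad) (z of pointer_tip in the frame of index_tip between -0.004 and 0.004 m and value of joint cam_lever above 0.25 rad and contact force between the fingers and rest_slide_c0 above 0.5 N), for 0.3 s.
At the end, for the whole second after the job is handed in: The pointer is within 4 mm of the clip's height, the lever is fully shut (under 0.05 rad), the arm is still, and the fingers still press on both the arm and the lever handle with more than 1.5 N (z of pointer_tip in the frame of index_tip between -0.004 and 0.004 m and value of joint cam_lever below 0.05 rad and contact force between the fingers and rest_slide_c0 above 1.5 N and contact force between the fingers and cam_lever above 1.5 N and velocity of joint rest_slide between -0.01 and 0.01 m/s); the arm keeps its last pose, push and grip.
It fails at once if the index clip is shifted by more than 3 mm (distance of index_tip from where it was at the start of the episode above 0.003 m).
It fails at once if the tape measure or the hammer is knocked more than 30 mm (distance of any of tape_measure, hammer from where it was at the start of the episode above 0.03 m).
It also fails if it takes over 38 s, if anything falls off the work surface, if the arm or the gripper's body presses on something with over 40 N, if the wrist force passes 120 N, or if a joint passes its speed limit or range.

## Working session

There is one attempt and no reset: what is moved stays moved. The work goes in short steps, Python scripts to look and compute and a shell command to move; the robot and the scene stay as the last step left them, time stands still between calls to the robot, and variables do not carry over. Pictures are saved under pics/ and viewed, at most 10 in all, crops included, and the job is handed in when it is done.

```bash
mkdir -p pics; cat > h.py <<'E'
import numpy as np,cv2
from rig import state,get_image,sign_off
def snap(n,f):
    d=get_image(n); cv2.imwrite('pics/'+f+'.png',d['image']); np.save('pics/'+f+'.npy',d,allow_pickle=True); return d
def load(f): return np.load('pics/'+f+'.npy',allow_pickle=True).item()
def ray(d,uv):
    p=cv2.undistortPoints(np.array([[uv]],float),np.array(d['camera_matrix']),np.array(d['dist']))[0,0]
    R=np.array(d['R']);t=np.array(d['t']); return -R.T@t, R.T@np.array([p[0],p[1],1])
def onz(d,uv,z):
    o,r=ray(d,uv); return o+r*(z-o[2])/r[2]
def tri(obs):
    A=np.zeros((3,3));b=np.zeros(3)
    for d,uv in obs:
        o,r=ray(d,uv); r=r/np.linalg.norm(r); M=np.eye(3)-np.outer(r,r);A+=M;b+=M@o
    return np.linalg.solve(A,b)
def proj(d,X): return cv2.projectPoints(np.array(X,float).reshape(-1,3),cv2.Rodrigues(np.array(d['R']))[0],np.array(d['t'],float),np.array(d['camera_matrix']),np.array(d['dist']))[0][:,0]
E
python3 - <<'E'
from h import *
for n in('scene','top'): 
    d=snap(n,n+'0'); print(n,-np.array(d['R']).T@d['t'])
print(state())
E
```

```text
scene [0.29207963 0.4383285  0.75981263]
top [ 0.47599315 -0.04586702  0.89426899]
{'time_s': 0.1, 'joint_pos': array([ 1.11291678e+00,  1.58941889e-01,  1.59810064e+00, -1.40406168e-05,
        1.38615425e+00, -2.10139986e-01]), 'qvel': array([-3.38152150e-05, -1.24606125e-03, -4.88967971e-03, -4.20284364e-04,
       -7.32653792e-04, -6.05645514e-04]), 'joint_efforts': array([-1.40972725e-04, -3.86501956e+01, -3.22959995e+01,  7.03453249e-02,
        3.40213871e-02, -5.66751646e-05]), 'position': array([0.14079717, 0.55693043, 0.21374499]), 'ee_rot': array([-2.56424479e-04,  1.23551929e-01,  9.92337784e-01, -7.59998536e-04]), 'force': array([0.29955357, 0.10114818, 0.40330194]), 'wrist_torque': array([-0.00329146, -0.01094489, -0.01158974]), 'gripper_force': 0.0, 'opening': 0.0917930914739994}
```

View pics/scene0.png

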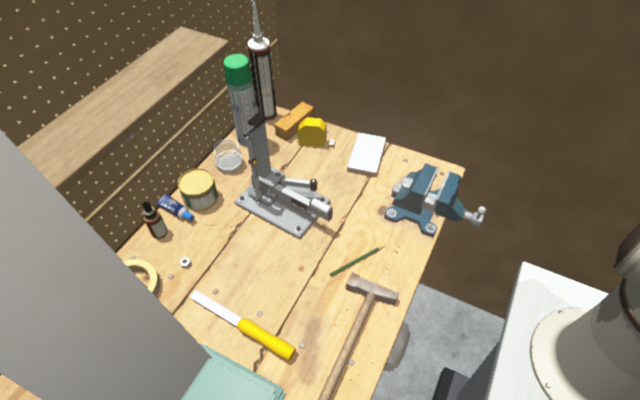

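View pics/top0.png

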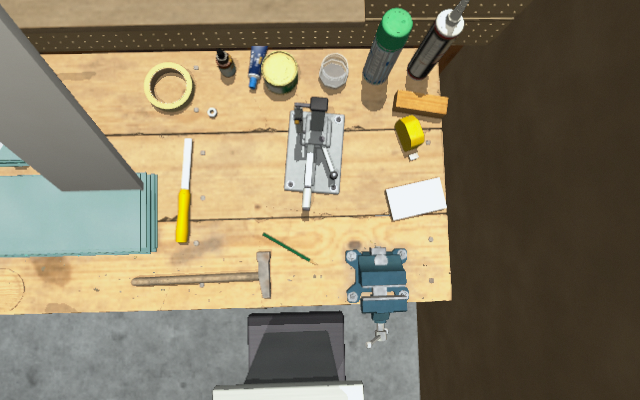

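The scene picture shows the rest near (280,190). In the top picture the foot spans about (285..345, 112..193), the arm end is at (307,205), the knob at (333,175) and the clip at (298,115). I'll zoom in on the rest in both.

```bash
python3 - <<'E'
from h import *
a=load('top0')['image'][90:215,270:360]; b=load('scene0')['image'][100:245,225:340]
a=cv2.resize(a,None,fx=4.4,fy=4.4,interpolation=3);b=cv2.resize(b,None,fx=3.44,fy=3.44*1.1,interpolation=3)
h=min(a.shape[0],b.shape[0]);print(a.shape,b.shape)
cv2.imwrite('pics/crop0.png',np.hstack([a[:h],b[:h]]))
E
```

```text
(550, 396, 3) (549, 396, 3)
```

View pics/crop0.png

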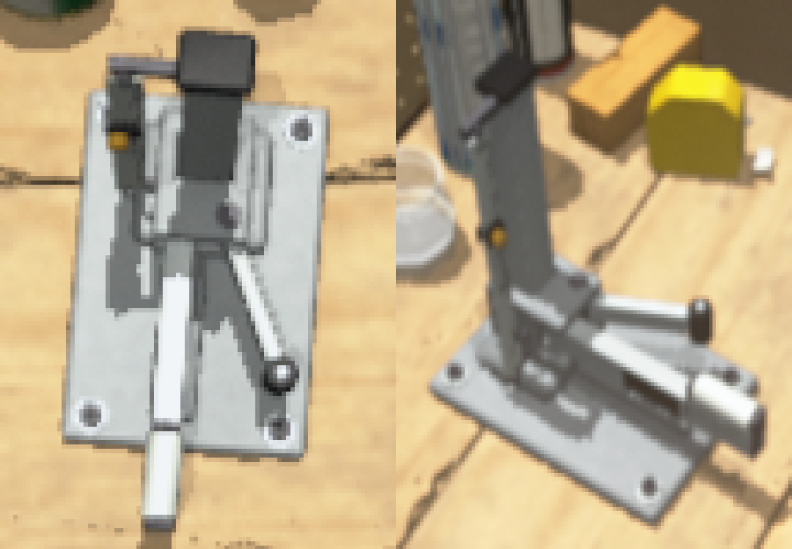

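```bash
cat > fit.py <<'E'
from h import *
from scipy.optimize import least_squares
T=load('top0');S=load('scene0')
ct=lambda u,v:(270+(u+.5)/4.4-.5,90+(v+.5)/4.4-.5)
cs=lambda u,v:(225+(u-396+.5)/3.44-.5,100+(v+.5)/3.784-.5)
F=[(48,60,12),(48,-60,12),(-128,-60,12),(-128,60,12)]
obs=[(T,ct(90,92),F[0]),(T,ct(327,108),F[1]),(T,ct(303,453),F[2]),(T,ct(65,438),F[3]),
(S,cs(431,388),F[0]),(S,cs(655,518),F[3]),
(T,ct(145,523),(-170,16,65)),(T,ct(174,525),(-170,2,65))]
def w(p,X):
    X=np.array(X)/1000;c,s=np.cos(p[2]),np.sin(p[2]);return np.array([p[0]+c*X[0]-s*X[1],p[1]+s*X[0]+c*X[1],X[2]])
f=lambda p:np.concatenate([(proj(d,w(p,X))[0]-uv) for d,uv,X in obs[:6]])
r=least_squares(f,[.6,0,0],loss='soft_l1')
if __name__=='__main__':
    p=r.x;print(p,np.degrees(p[2]));print(f(p).reshape(-1,2).round(1))
    s=tri([(T,ct(118,140)),(S,cs(497,237))]);print('screw',s)
    k=tri([(T,ct(283,371)),(S,cs(700,303))]);print('knobtop',k)
    c,sn=np.cos(p[2]),np.sin(p[2]);R=np.array([[c,sn],[-sn,c]])
    print('stand frame',R@(s[:2]-p[:2]),R@(k[:2]-p[:2]))
    for n,X in dict(grip=(-107,16,54),knob_shut=(-101,-12,54),knob_open=(-26-75*np.cos(.42),-12-75*np.sin(.42),54),armend=(-170,9,54)).items(): print(n,w(p,X).round(4))
E
python3 fit.py
```

```text
[ 0.68679985 -0.07337714 -0.09446363] -5.412367446035164
[[-1.1 -0.6]
 [ 0.3 -0.2]
 [ 0.7  2. ]
 [-1.2  1.5]
 [-1.8 -2.2]
 [ 0.2 -0.7]]
screw [ 0.67947282 -0.03540522  0.14181372]
knobtop [ 0.5905905  -0.1073992   0.06481098]
stand frame [-0.01087601  0.03711152] [-0.09257134 -0.04294515]
grip [ 0.5818 -0.0474  0.054 ]
knob_shut [ 0.5851 -0.0758  0.054 ]
knob_open [ 0.5887 -0.1069  0.054 ]
armend [ 0.5184 -0.0484  0.054 ]
```

```bash
python3 - <<'E'
from fit import *
for a in [(140,188)]:
  for b in [(205,355),(210,348),(180,310),(150,280)]:
    X=tri([(T,a),(S,b)]);print(b,X.round(3),proj(T,X).round(),proj(S,X).round())
for z in (0,.2,.4,.6): print(z,[onz(T,q,z)[:2].round(2) for q in((140,188),(65,190),(15,0))],[onz(S,q,z)[:2].round(2) for q in((205,355),(0,133))])
print('grasp centre',w(r.x,(-99,-17.3,54)), 'tool',state()['position'])
print(onz(T,(409,132),.05),onz(T,(205,278),.02))
E
```

```text
(205, 355) [0.577 0.29  0.044] [[140. 187.]] [[206. 355.]]
(210, 348) [0.572 0.282 0.061] [[140. 188.]] [[209. 348.]]
(180, 310) [0.585 0.264 0.148] [[131. 176.]] [[198. 311.]]
(150, 280) [0.593 0.254 0.217] [[120. 165.]] [[187. 280.]]
0 [array([0.58, 0.31]), array([0.58, 0.47]), array([1.01, 0.59])] [array([0.6 , 0.28]), array([1.39, 0.06])]
0.2 [array([0.56, 0.23]), array([0.56, 0.35]), array([0.89, 0.45])] [array([0.52, 0.32]), array([1.1 , 0.16])]
0.4 [array([0.53, 0.15]), array([0.53, 0.24]), array([0.77, 0.3 ])] [array([0.44, 0.36]), array([0.81, 0.26])]
0.6 [array([0.51, 0.07]), array([0.51, 0.12]), array([0.65, 0.16])] [array([0.36, 0.41]), array([0.52, 0.36])]
grasp centre [ 0.58660944 -0.08126202  0.054     ] tool [0.14079717 0.55693043 0.21374499]
[ 0.67734088 -0.26776467  0.05      ] [0.38635665 0.16430131 0.02      ]
```

```bash
python3 -m jog '{"steps":[{"dx":0.02,"dy":-0.033,"dz":0.005,"roll":1.1},{"dx":0.02,"dy":-0.033,"roll":1.1},{"dx":0.02,"dy":-0.033,"roll":1.1},{"dx":0.02,"dy":-0.033,"roll":1.1},{"dx":0.02,"dy":-0.033,"roll":1.1},{"dx":0.02,"dy":-0.033,"roll":1.1},{"dx":0.02,"dy":-0.033,"roll":1.1},{"dx":0.02,"dy":-0.033,"roll":1.1}]}' 1 5; python3 -m jog '{"steps":[{"dx":0.02,"dy":-0.033},{"dx":0.02,"dy":-0.033},{"dx":0.02,"dy":-0.033},{"dx":0.02,"dy":-0.033},{"dx":0.02,"dy":-0.033},{"dx":0.02,"dy":-0.033},{"dx":0.02,"dy":-0.033},{}]}'
```

```text
validation failed for argument at $.st...
validation failed for argument at $.st...
```

```bash
python3 -m jog '{"steps":[{"dx":0.02,"dy":-0.033,"dz":0.005,"roll":1.1},{"dx":0.02,"dy":-0.033,"dz":0,"roll":1.1},{"dx":0.02,"dy":-0.033,"dz":0,"roll":1.1},{"dx":0.02,"dy":-0.033,"dz":0,"roll":1.1},{"dx":0.02,"dy":-0.033,"dz":0,"roll":1.1},{"dx":0.02,"dy":-0.033,"dz":0,"roll":1.1},{"dx":0.02,"dy":-0.033,"dz":0,"roll":1.1},{"dx":0.02,"dy":-0.033,"dz":0,"roll":1.1}]}' 1 5
```

```text
time_s: 0.9
position: [0.3013, 0.2919, 0.2193]
ee_rot: [-0.0, 0.047, 0.999, -0.0]
force: [0.4, -0.0, -0.1]
opening: 0.0922
gripper_force: 0.0
```

```bash
python3 -m jog '{"steps":[{"dx":0.018,"dy":-0.037,"dz":0,"roll":0},{"dx":0.018,"dy":-0.037,"dz":0,"roll":0},{"dx":0.018,"dy":-0.037,"dz":0,"roll":0},{"dx":0.018,"dy":-0.037,"dz":0,"roll":0},{"dx":0.018,"dy":-0.037,"dz":0,"roll":0},{"dx":0.018,"dy":-0.037,"dz":0,"roll":0},{"dx":0.018,"dy":-0.037,"dz":0,"roll":0},{"dx":0.018,"dy":-0.037,"dz":0,"roll":0}]}'; python3 -m jog '{"steps":[{"dx":0.03,"dy":-0.018,"dz":0,"roll":0},{"dx":0.03,"dy":-0.018,"dz":0,"roll":0},{"dx":0.03,"dy":-0.018,"dz":0,"roll":0},{"dx":0.03,"dy":-0.018,"dz":-0.02,"roll":0},{"dx":0.02,"dy":-0.006,"dz":-0.03,"roll":0},{"dx":0,"dy":0,"dz":0,"roll":0},{"dx":0,"dy":0,"dz":0,"roll":0}]}'
python3 - <<'E'
from h import *
s=state();d=snap('wrist','w1');np.save('pics/w1s.npy',s,allow_pickle=True);snap('scene','s1');print(s['position'],s['ee_rot'],d['tool_from_camera'])
E
```

```text
time_s: 1.7
position: [0.4453, -0.0042, 0.2193]
ee_rot: [-0.0, 0.047, 0.999, 0.0]
force: [0.6, 0.3, -0.2]
opening: 0.0917
gripper_force: 0.0
time_s: 2.4
position: [0.5841, -0.0802, 0.1686]
ee_rot: [-0.001, 0.047, 0.999, 0.0]
force: [0.6, 0.4, 1.3]
opening: 0.0919
gripper_force: 0.0
[ 0.58411363 -0.08024962  0.16864912] [-1.45576214e-03  4.70924985e-02  9.98889370e-01  4.50894558e-04] [[-9.20343991e-04 -9.64930956e-01 -2.62502195e-01  7.48808858e-02]
 [ 9.99999472e-01 -1.00813192e-03  1.99747623e-04  7.30210557e-04]
 [-4.57379506e-04 -2.62501872e-01  9.64931375e-01 -1.69664682e-01]
 [ 0.00000000e+00  0.00000000e+00  0.00000000e+00  1.00000000e+00]]
```

View pics/w1.png

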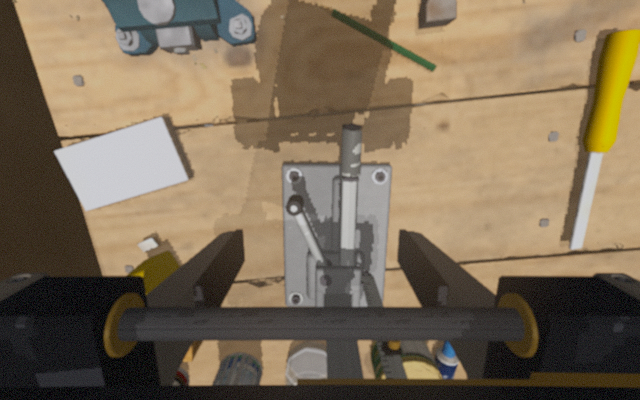

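The wrist picture shows the knob at (295,206), the arm's width at u 341..355 by v 215, and the foot's front corners at (285,164) and (391,164).

```bash
cat >> h.py <<'E'
from scipy.spatial.transform import Rotation as Ro
def wristcam(d,s):
    q=s['ee_rot'];M=np.eye(4);M[:3,:3]=Ro.from_quat(q,scalar_first=True).as_matrix();M[:3,3]=s['position']
    W=np.linalg.inv(M@np.array(d['tool_from_camera'])); d['R']=W[:3,:3];d['t']=W[:3,3]; return d
E
python3 - <<'E'
from fit import *
s=np.load('pics/w1s.npy',allow_pickle=True).item();d=wristcam(load('w1'),s);p=r.x
inv=lambda X:np.r_[np.array([[np.cos(p[2]),np.sin(p[2])],[-np.sin(p[2]),np.cos(p[2])]])@(X[:2]-p[:2]),X[2]].round(4)
for n,uv,z in [('knob',(295,206),.067),('armL',(341,215),.065),('armR',(355,215),.065),('footFR',(285,164),.012),('footFL',(391,164),.012),('rollend',(352,125),.07)]:
    X=onz(d,uv,z);print(n,X.round(4),inv(X))
E
```

```text
knob [ 0.586  -0.1032  0.067 ] [-0.0975 -0.0392  0.067 ]
armL [ 0.5993 -0.0617  0.065 ] [-0.0882  0.0034  0.065 ]
armR [ 0.6006 -0.0486  0.065 ] [-0.0882  0.0165  0.065 ]
footFR [ 0.554  -0.1146  0.012 ] [-0.1283 -0.0535  0.012 ]
footFL [ 0.5648 -0.002   0.012 ] [-0.1282  0.0595  0.012 ]
rollend [ 0.5187 -0.0464  0.07  ] [-0.1699  0.011   0.07  ]
```

```bash
python3 -m jog '{"steps":[{"dx":0.002,"dy":0,"dz":-0.03,"roll":0},{"dx":0,"dy":0,"dz":-0.03,"roll":0},{"dx":0,"dy":0,"dz":-0.03,"roll":0},{"dx":0,"dy":0,"dz":-0.03,"roll":0},{"dx":0,"dy":0,"dz":-0.014,"roll":0},{"dx":0,"dy":0,"dz":0,"roll":0}]}'; python3 -m jog '{"steps":[{"dx":0,"dy":0,"dz":0,"roll":0},{"dx":0,"dy":0,"dz":0,"roll":0},{"dx":0,"dy":0,"dz":0,"roll":0},{"dx":0,"dy":0,"dz":0,"roll":0},{"dx":0,"dy":0,"dz":0,"roll":0},{"dx":0,"dy":0,"dz":0,"roll":0}]}' 0.6 5; python3 -m jog '{"steps":[{"dx":0,"dy":0,"dz":0,"roll":0},{"dx":0,"dy":0,"dz":0,"roll":0},{"dx":0,"dy":0,"dz":0,"roll":0},{"dx":0,"dy":0,"dz":0,"roll":0}]}'
```

```text
time_s: 3.1
position: [0.5858, -0.0799, 0.035]
ee_rot: [-0.001, 0.047, 0.999, 0.0]
force: [-0.1, 0.1, 0.8]
opening: 0.0918
gripper_force: 0.0
time_s: 3.7
position: [0.5882, -0.0805, 0.037]
ee_rot: [0.001, 0.047, 0.999, 0.0]
force: [-0.7, 2.7, 6.4]
opening: 0.0659
gripper_force: 5.0
time_s: 4.1
position: [0.5881, -0.0805, 0.037]
ee_rot: [0.001, 0.047, 0.999, 0.0]
force: [-0.1, 1.8, 6.8]
opening: 0.0658
gripper_force: 5.0
```

```bash
python3 -m jog '{"steps":[{"dx":0,"dy":0,"dz":0.002,"roll":0},{"dx":0,"dy":0,"dz":0.003,"roll":0},{"dx":0,"dy":0,"dz":0.005,"roll":0},{"dx":0,"dy":0,"dz":0.005,"roll":0},{"dx":0,"dy":0,"dz":0.005,"roll":0},{"dx":0,"dy":0,"dz":0.005,"roll":0},{"dx":0,"dy":0,"dz":0.003,"roll":0},{"dx":0,"dy":0,"dz":0.002,"roll":0}]}' 0.6 6.5;python3 -m jog '{"steps":[{"dx":0,"dy":0,"dz":0.002,"roll":0},{"dx":0,"dy":0,"dz":0.005,"roll":0},{"dx":0,"dy":0,"dz":0.005,"roll":0},{"dx":0,"dy":0,"dz":0.005,"roll":0},{"dx":0,"dy":0,"dz":0.005,"roll":0},{"dx":0,"dy":0,"dz":0.003,"roll":0},{"dx":0,"dy":0,"dz":0,"roll":0},{"dx":0,"dy":0,"dz":0,"roll":0}]}'
python3 - <<'E'
from fit import *
d=snap('scene','s2');D=snap('top','t2');s=state();print(s['position'])
b=d['image'][100:245,225:340];b=cv2.resize(b,None,fx=3.44,fy=3.784,interpolation=3)
a=D['image'][90:215,270:360];a=cv2.resize(a,None,fx=4.4,fy=4.4,interpolation=3)
cv2.imwrite('pics/crop2.png',np.hstack([a[:548],b[:548]]))
E
```

```text
time_s: 4.9
position: [0.588, -0.0804, 0.0656]
ee_rot: [0.001, 0.047, 0.999, 0.0]
force: [5.3, 1.7, -4.7]
opening: 0.0662
gripper_force: 6.5
time_s: 5.7
position: [0.588, -0.0804, 0.0906]
ee_rot: [0.001, 0.047, 0.999, 0.0]
force: [5.6, 2.9, -2.6]
opening: 0.0661
gripper_force: 6.5
[ 0.58796487 -0.08045351  0.0905173 ]
```

View pics/crop2.png

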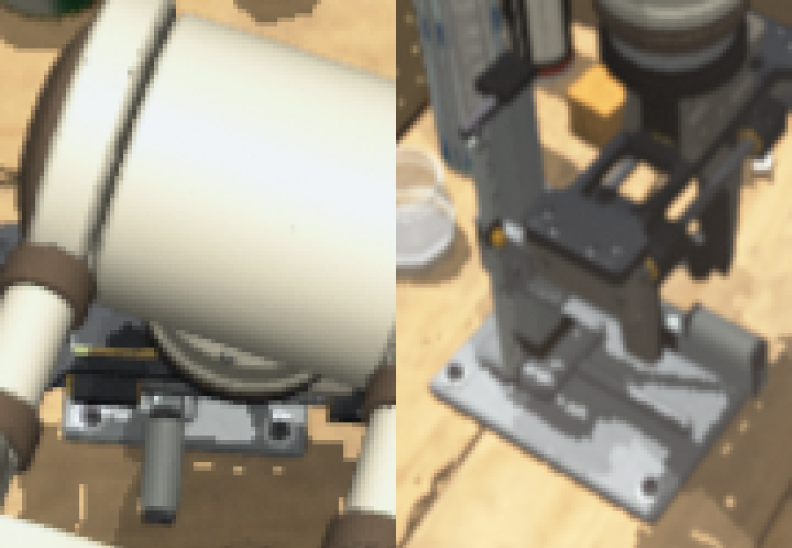

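The scene crop shows the roller end raised, with its right face near (765,370) against (760,425) before. The clip and its brass screw are still at (497,237). I'll compare these with the predicted positions.

```bash
python3 - <<'E'
from fit import *
S2=load('s2');T2=load('t2');p=r.x
g=lambda q:((q[0]-225+.5)*3.44-.5+396,(q[1]-100+.5)*3.784-.5)
for z in (54,100,110,115):
  print(z,'top-outer-end',[np.round(g(proj(S2,w(p,X))[0])) for X in((-170,9,z+25),(-170,0,z),(-170,18,z),(-122,18,z+16),(-20,30,z))], 'knob',np.round(g(proj(S2,w(p,(-26-75*np.cos(.42),-12-75*np.sin(.42),z+13)))[0])))
# big crop of scene around, differences of before/after
b=cv2.resize(load('s2')['image'][135:215,235:345],None,fx=7,fy=7,interpolation=2)
cv2.imwrite('pics/crop3.png',b)
print([ (k,np.round((np.array(proj(S2,w(p,(x,y,z)))[0])-(235,135)+.5)*7)) for k,x,y,z in(('ptr110',-20,30,110),('ptr142',-20,30,142),('ptr54',-20,30,54))])
E
```

```text
54 top-outer-end [array([763., 408.]), array([771., 426.]), array([754., 449.]), array([684., 392.]), array([533., 347.])] knob [701. 302.]
100 top-outer-end [array([765., 350.]), array([772., 371.]), array([755., 394.]), array([682., 335.]), array([525., 291.])] knob [700. 244.]
110 top-outer-end [array([765., 337.]), array([773., 358.]), array([756., 382.]), array([682., 322.]), array([524., 278.])] knob [700. 231.]
115 top-outer-end [array([765., 331.]), array([773., 352.]), array([756., 375.]), array([682., 315.]), array([523., 271.])] knob [700. 224.]
[('ptr110', array([191., 270.])), ('ptr142', array([179., 191.])), ('ptr54', array([210., 398.]))]
```

View pics/crop3.png

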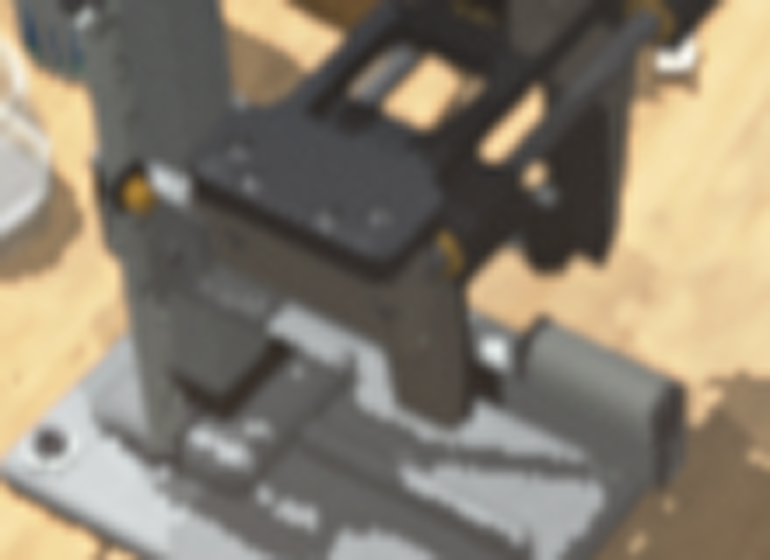

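The roller end matches an arm height of about 100 to 105 mm, so there may be some slip. The wrist camera may see both the pointer and the clip.

```bash
python3 - <<'E'
from fit import *
s=state();d=snap('wrist','w3');np.save('pics/w3s.npy',s,allow_pickle=True);d=wristcam(d,s);p=r.x
print(s['position'],[(k,proj(d,w(p,X))[0].round()) for k,X in dict(clip=(-11,35,142),ptr107=(-15,28,107),ptr100=(-15,28,100),rollend=(-170,9,110)).items()])
from scipy.optimize import brentq
u,v=cs(497,237)
for x,y in((-11,35),(-8,35),(-14,35)):
  z=brentq(lambda z:proj(S,w(p,(x,y,z)))[0][1]-v,50,200);print(x,y,z,proj(S,w(p,(x,y,z)))[0]-(u,v), (proj(T,w(p,(x,y,z)))[0]-ct(118,140)))
E
```

```text
[ 0.58796487 -0.08045351  0.0905173 ] [('clip', array([421., 448.])), ('ptr107', array([392., 383.])), ('ptr100', array([389., 373.])), ('rollend', array([373., 122.]))]
-11 35 140.03137019086773 [0.81944533 0.        ] [1.16276796 0.41778259]
-8 35 138.37083926043624 [-3.09061572e-01 -2.84217094e-14] [ 1.29145674 -0.93241565]
-14 35 141.69188900473833 [1.95400463e+00 2.84217094e-14] [1.03345353 1.77470233]
```

View pics/w3.png

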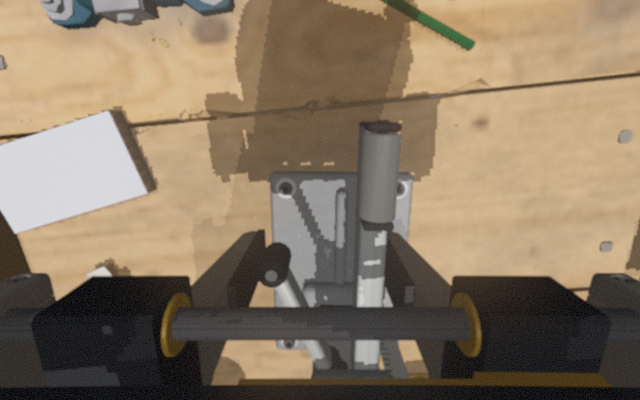

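The wrist view shows the knob against the left finger at (275,262), the arm against the right finger, and the roller spanning v 130..221.

```bash
python3 - <<'E'
from fit import *
s=np.load('pics/w3s.npy',allow_pickle=True).item();d=wristcam(load('w3'),s);p=r.x
S2=load('s2')
for z in (98,102,106,110):
  P=lambda *X:proj(d,w(p,X))[0].round(1)
  f,b=P(-170,9,z+25),P(-122,9,z+25)
  print(z,f,b,'len',(b-f)[1].round(1),'w@-140',(P(-145,18,z+16)-P(-145,0,z+16))[0].round(1),'farbot',P(-170,9,z+5))
def vp(im,u,v0,v1): return im[v0:v1,u].astype(int).sum(1)//3
i0=load('scene0')['image'];i2=S2['image']
for u in (316,320,324): print(u,'s0',vp(i0,u,190,225),'\n s2',vp(i2,u,175,212))
w3=d['image'];print(vp(w3,380,115,140),vp(w3,372,212,230))
for z in (54,100,105,110): print(z,[ (x,proj(S,w(p,(x,9,z+25)))[0].round(1)) for x in(-122,-140,-170)],'bot',[proj(S,w(p,(x,18,z+5)))[0].round(1) for x in(-122,-170)])
E
```

```text
98 [377.5 123. ] [372.6 227.5] len 104.5 w@-140 37.4 farbot [370.2 122.1]
102 [379.2 123.2] [374.  230.5] len 107.3 w@-140 38.3 farbot [371.5 122.3]
106 [381.  123.5] [375.5 233.7] len 110.2 w@-140 39.4 farbot [372.9 122.5]
110 [382.9 123.7] [377.1 237.1] len 113.4 w@-140 40.5 farbot [374.3 122.6]
316 s0 [152 183 191 194 199 199 192 165 153 212 248 252 251 250 246 231 200 157
 121 104  99  99  99 100 110 122 117 102  96 104 117 122 116 105 103] 
 s2 [191 192 192 193 193 190 174 148 137 138 140 138 133 126 118 109 101  99
  95  93  95  93 101 124 147 139 106 102 135 169 175 175 173 173 174 173
 157]
320 s0 [203 207 208 202 197 196 192 167 122 105 132 202 246 252 252 251 249 236
 209 166 129 110 101  97  98 101 119 165 202 205 194 185 183 177 151] 
 s2 [193 188 185 184 184 185 186 185 172 147 136 139 141 140 135 127 119 110
 104 100  95  94  95  94  95  97 103 107 116 142 163 164 150 119  99  93
  89]
324 s0 [212 212 212 210 209 204 197 181 155 131 135 179 209 223 244 251 252 251
 250 242 220 173 130 106  99 101 100 101 117 160 194 199 191 180 159] 
 s2 [183 183 189 198 203 202 192 181
[... 191 characters left out ...]
7
  64  87 106 118 124 122 125] [120 121 123 120 116 117 115 120 122 111  87  62  57  68  73  66  71  72]
54 [(-122, array([310.8, 197.3])), (-140, array([318.4, 201.1])), (-170, array([331.4, 207.5]))] bot [array([308.5, 206.6]), array([328.9, 216.8])]
100 [(-122, array([310.4, 181.9])), (-140, array([318.3, 185.8])), (-170, array([331.8, 192.2]))] bot [array([308. , 191.8]), array([329.2, 202.1])]
105 [(-122, array([310.3, 180.2])), (-140, array([318.3, 184. ])), (-170, array([331.9, 190.5]))] bot [array([307.9, 190.1]), array([329.2, 200.5])]
110 [(-122, array([310.2, 178.4])), (-140, array([318.3, 182.3])), (-170, array([331.9, 188.8]))] bot [array([307.9, 188.4]), array([329.2, 198.8])]
```

```bash
python3 -m jog '{"steps":[{"dx":0,"dy":0,"dz":0.002,"roll":0},{"dx":0,"dy":0,"dz":0.005,"roll":0},{"dx":0,"dy":0,"dz":0.007,"roll":0},{"dx":0,"dy":0,"dz":0.007,"roll":0},{"dx":0,"dy":0,"dz":0.006,"roll":0},{"dx":0,"dy":0,"dz":0.004,"roll":0},{"dx":0,"dy":0,"dz":0.003,"roll":0},{"dx":0,"dy":0,"dz":0,"roll":0}]}';python3 -m jog '{"steps":[{"dx":0,"dy":0,"dz":0,"roll":0},{"dx":0,"dy":0,"dz":0,"roll":0},{"dx":0,"dy":0,"dz":0,"roll":0},{"dx":0,"dy":0,"dz":0,"roll":0}]}'
python3 - <<'E'
from fit import *
d=snap('scene','s4');s=state();print(s['position'])
im=[cv2.resize(load(k)['image'][138:218,238:278],None,fx=6.6,fy=6.6,interpolation=2) for k in('scene0','s2','s4')]
print(im[0].shape);cv2.imwrite('pics/crop4.png',np.hstack(im))
p=r.x
for x in(-20,-10): print([(z,np.round((proj(S,w(p,(x,28,z)))[0]-(238,138)+.5)*6.6)) for z in(54,105,140)])
i=d['image']
for u in (316,320,324): print(u,i[155:190,u].astype(int).sum(1)//3)
for z in (130,135,140,145): print(z,[proj(S,w(p,(x,9,z+25)))[0].round(1) for x in(-122,-140,-170)])
E
```

```text
time_s: 6.65
position: [0.5879, -0.0804, 0.1247]
ee_rot: [0.001, 0.047, 0.999, 0.0]
force: [6.0, 1.8, -3.9]
opening: 0.0663
gripper_force: 6.5
time_s: 7.05
position: [0.5879, -0.0804, 0.1244]
ee_rot: [0.001, 0.047, 0.999, 0.0]
force: [5.5, 1.9, -3.1]
opening: 0.0661
gripper_force: 6.5
[ 0.58791025 -0.08042231  0.12442332]
(528, 264, 3)
[(54, array([182., 351.])), (105, array([166., 242.])), (140, array([153., 161.]))]
[(54, array([157., 338.])), (105, array([139., 229.])), (140, array([126., 148.]))]
316 [ 47  47  46  46  67 121 177 203 211 204 190 183 183 178 162 141 137 141
 142 140 136 127 120 111 106 103  97  96  96  96  99 126 178 208 212]
320 [ 49  49  49  48  50  78 135 184 200 205 206 204 198 190 190 182 159 139
 138 141 143 141 136 130 121 113 106 103  97  96  97  96  97 116 151]
324 [194 194 198 202 205 206 209 214 217 218 218 218 218 217 211 199 191 183
 161 140 138 142 143 142 138 130 122 112 107 102  97  97  98  97  99]
130 [array([310. , 171.2]), array([318.2, 175. ]), array([332.1, 181.6])]
135 [array([310. , 169.4]), array([318.2, 173.2]), array([332.2, 179.7])]
140 [array([309.9, 167.5]), array([318.2, 171.3]), array([332.2, 177.9])]
145 [array([309.9, 165.6]), array([318.2, 169.5]), array([332.3, 176. ])]
```

View pics/crop4.png

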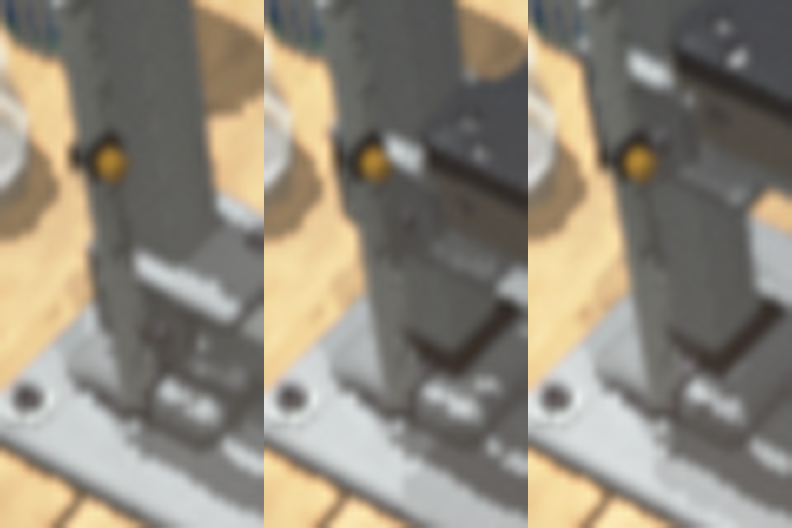

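The three panels show the clip's brass screw at local (110,160) in each, and the carriage's bright top edge rising from y=268 to 150 to 68. The pointer is faint, so I'll raise the contrast and compute the screw's centroid.

```bash
python3 - <<'E'
from fit import *
from scipy.optimize import brentq
p=r.x
for k,o in(('scene0',S),('s2',S),('s4',S),('top0',T),):
    im=load(k)['image'].astype(float); x0,y0,x1,y1=(248,154,262,170) if o is S else (290,112,304,130)
    q=im[y0:y1,x0:x1];m=np.clip(q[...,2]-q[...,0]-35,0,None)
    if o is S: m[:, :3]=0
    yy,xx=np.mgrid[y0:y1,x0:x1];c=((xx*m).sum()/m.sum(),(yy*m).sum()/m.sum());print(k,c,m.max(),(m>0).sum())
    if o is S: print([(x,y,round(brentq(lambda z:proj(S,w(p,(x,y,z)))[0][1]-c[1],50,200),1)) for x,y in((-11,35),(-8,35))])
    if k=='scene0': c0=c
    if o is T: X=tri([(S,c0),(T,c)]);print('tri',X)
def g(k,v0):
    c=load(k)['image'][v0:v0+40,246:276].astype(np.float32);c=cv2.resize(c,None,fx=8.8,fy=13,interpolation=2);return np.clip((c-40)*2.2,0,255).astype(np.uint8)
cv2.imwrite('pics/crop5.png',np.hstack([g('scene0',168),g('s2',152),g('s4',145)]))
for k,v0,z in(('a',168,54),('b',152,105),('c',145,139)): print([np.round((proj(S,w(p,(x,28,z)))[0]-(246,v0)+.5)*(8.8,13)) for x in(-20,-10)])
E
```

```text
scene0 (np.float64(254.1945107398568), np.float64(162.236276849642)) 79.0 24
[(-11, 35, 140.1), (-8, 35, 138.4)]
s2 (np.float64(254.15700483091788), np.float64(162.20169082125605)) 82.0 21
[(-11, 35, 140.2), (-8, 35, 138.5)]
s4 (np.float64(254.20043336944747), np.float64(162.26218851570965)) 83.0 26
[(-11, 35, 140.0), (-8, 35, 138.4)]
top0 (np.float64(296.4020725388601), np.float64(121.47772020725388)) 88.0 17
tri [ 0.67918268 -0.03541069  0.14206371]
[array([172., 301.]), array([139., 276.])]
[array([150., 294.]), array([115., 268.])]
[array([135., 230.]), array([ 99., 205.])]
```

View pics/crop5.png

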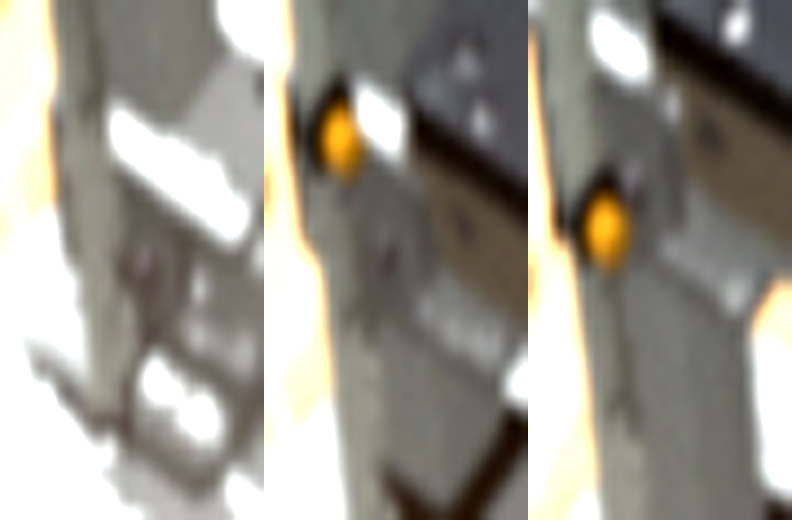

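The enhanced panels show the small reddish-dark pointer at (145,258), (388,255) and (632,180), with the clip's screw at (605,228) in the third.

```bash
python3 - <<'E'
from fit import *
p=r.x
c,sn=np.cos(p[2]),np.sin(p[2]);R=np.array([[c,sn],[-sn,c]])
st=lambda X:np.r_[R@(X[:2]-p[:2]),X[2]].round(4)
px=lambda a,b,v0:(246+a/8.8-.5,v0+b/13-.5)
P=onz(S,px(145,258,168),.054);print('ptr stand',st(P))
for q in (px(124,255,152),px(104,180,145)):
    o,d=ray(S,q); A=np.c_[d,[0,0,-1]];sol=np.linalg.lstsq(A,np.r_[P[:2],0]-o,rcond=None)[0];print('z',sol[1]*1)
for x in(-12,-9,-6):
    # screw on its ray at given stand x
    o,d=ray(S,(254.19,162.23)); f=lambda z:st(o+d*(z-o[2])/d[2])
    zs=np.linspace(.12,.16,401);b=min(zs,key=lambda z:abs(f(z)[0]-x/1000));print('screw',f(b))
o,d=ray(T,(296.40,121.48));print('top ray',[st(o+d*(z-o[2])/d[2]) for z in(.135,.14,.145)])
E
```

```text
ptr stand [-0.0089  0.0242  0.054 ]
z 0.10382614848122008
z 0.14038947289421877
screw [-0.012   0.0377  0.143 ]
screw [-0.009   0.0346  0.1387]
screw [-0.006   0.0316  0.1344]
top ray [array([-0.0091,  0.0374,  0.135 ]), array([-0.0105,  0.0372,  0.14  ]), array([-0.0118,  0.0371,  0.145 ])]
```

```bash
python3 - <<'E'
from fit import *
s=np.load('pics/w1s.npy',allow_pickle=True).item();d=wristcam(load('w1'),s);p=r.x
c,sn=np.cos(p[2]),np.sin(p[2]);R=np.array([[c,sn],[-sn,c]])
st=lambda X:np.r_[R@(X[:2]-p[:2]),X[2]].round(4)
im=d['image'].astype(int);q=im[338:356,382:406];m=q[...,2]-q[...,0]
print(m[:, ::2]); 
mm=np.clip(m-60,0,None);yy,xx=np.mgrid[338:356,382:406];cw=((xx*mm).sum()/mm.sum(),(yy*mm).sum()/mm.sum());print(cw)
uS,uT=(254.19,162.23),(296.40,121.48)
for n,o in dict(ST=[(S,uS),(T,uT)],SW=[(S,uS),(d,cw)],TW=[(T,uT),(d,cw)],all=[(S,uS),(T,uT),(d,cw)]).items(): print(n,st(tri(o)))
E
```

```text
[[ 0  2  9  7  6  7  6  5  8 12  8  3]
 [ 7  6  7 10 11 10  4  3  8 11  7 11]
 [ 8  8  7 16 35 33 27 27 25 20  8  8]
 [ 5  7  9 36 55 54 50 58 59 33 13 13]
 [ 5 14  8 47 71 70 72 77 78 38 14 13]
 [ 4  0  7 46 70 89 85 93 83 42 12 17]
 [ 6  6  9 49 79 89 94 95 87 34  7 11]
 [ 3  4 19 44 83 85 95 96 81 34 16 16]
 [11 12 11 52 83 91 99 96 89 32 10 10]
 [ 6  7  6 30 67 94 92 91 79 25 14 14]
 [11 16  7  5 46 84 92 83 60 20 13 11]
 [10  5 10 16 17 49 69 69 39 11 13 17]
 [ 4  8  3  6  8 21 39 39 15  9 12 14]
 [ 6 10 14 15 22 10 12  9 13 14 12 15]
 [ 8  9  5  7 10  5  6 11 11  8 11 13]
 [ 6  9  9  6 14 10  9 11 12 15  7 13]
 [10  6 13 15  8 15  5 11  9  6 10 10]
 [ 4  7  7 11  6 11  9  5  7 12  4 10]]
(np.float64(394.3119709794438), np.float64(345.1191051995163))
ST [-0.0112  0.0371  0.1421]
SW [-0.013   0.039   0.1452]
TW [-0.0124  0.0379  0.1457]
all [-0.012   0.0382  0.1443]
```

The estimates put the clip at about 141.5 mm and the pointer at about 140 mm. I'll raise it 1.5 mm, hold, then shut the lever in steps.

```bash
python3 -m jog '{"steps":[{"dx":0,"dy":0,"dz":0.0015,"roll":0},{"dx":0,"dy":0,"dz":0,"roll":0},{"dx":0,"dy":0,"dz":0,"roll":0},{"dx":0,"dy":0,"dz":0,"roll":0},{"dx":0,"dy":0,"dz":0,"roll":0},{"dx":0,"dy":0,"dz":0,"roll":0},{"dx":0,"dy":0,"dz":0,"roll":0}]}'; python3 -m jog '{"steps":[{"dx":0.0002,"dy":0.002,"dz":0,"roll":0},{"dx":0.0002,"dy":0.002,"dz":0,"roll":0},{"dx":0,"dy":0,"dz":0,"roll":0}]}' 0.3 12
```

```text
time_s: 7.8
position: [0.5879, -0.0804, 0.1259]
ee_rot: [0.001, 0.047, 0.999, 0.0]
force: [6.5, 2.8, -2.6]
opening: 0.066
gripper_force: 6.5
time_s: 8.1
position: [0.5856, -0.0767, 0.1249]
ee_rot: [-0.002, 0.047, 0.999, -0.0]
force: [-2.8, -0.6, -3.8]
opening: 0.059
gripper_force: 12.1
```

```bash
python3 -m jog '{"steps":[{"dx":0.0002,"dy":0.002,"dz":0.0005,"roll":0},{"dx":0.0002,"dy":0.002,"dz":0,"roll":0},{"dx":0,"dy":0,"dz":0,"roll":0}]}' 0.3 14; python3 -m jog '{"steps":[{"dx":0.0002,"dy":0.002,"dz":0,"roll":0},{"dx":0.0002,"dy":0.002,"dz":0,"roll":0},{"dx":0,"dy":0,"dz":0,"roll":0}]}' 0.3 18
```

```text
time_s: 8.4
position: [0.5861, -0.0718, 0.1254]
ee_rot: [-0.002, 0.047, 0.999, 0.0]
force: [-6.2, 0.9, -4.5]
opening: 0.0493
gripper_force: 14.0
time_s: 8.7
position: [0.5864, -0.0673, 0.1254]
ee_rot: [-0.002, 0.047, 0.999, 0.001]
force: [-5.4, 1.8, -4.5]
opening: 0.0401
gripper_force: 18.0
```

```bash
python3 -m jog '{"steps":[{"dx":0.0002,"dy":0.002,"dz":0,"roll":0},{"dx":0.0001,"dy":0.001,"dz":0,"roll":0},{"dx":0,"dy":0,"dz":0,"roll":0},{"dx":0,"dy":0,"dz":0,"roll":0},{"dx":0,"dy":0,"dz":0,"roll":0},{"dx":0,"dy":0,"dz":0,"roll":0}]}' 0.3 25
python3 - <<'E'
from fit import *
d=snap('scene','s6');i=d['image']
for u in (316,320,324): print(u,i[155:190,u].astype(int).sum(1)//3)
W=snap('wrist','w6')
a=np.clip((cv2.resize(i[145:185,246:276].astype(np.float32),None,fx=8,fy=10,interpolation=2)-40)*2.2,0,255).astype(np.uint8)
b=cv2.resize(W['image'],(480,400))[:400];print(a.shape,b.shape)
cv2.imwrite('pics/crop6.png',np.hstack([a,b]))
E
```

```text
time_s: 9.3
position: [0.5866, -0.0646, 0.1254]
ee_rot: [-0.002, 0.047, 0.999, 0.001]
force: [-6.7, 0.2, -4.3]
opening: 0.0346
gripper_force: 25.0
316 [113 122 124 129 133 134 134 142 151 158 169 170 178 181 165 143 140 142
 141 138 132 125 117 109 104 100  96  95  96  96 101 127 166 188 190]
320 [199 204 207 207 207 205 203 201 201 204 206 207 208 211 213 206 177 144
 139 142 143 140 134 127 118 110 105 102  97  96  97  96 101 123 159]
324 [205 205 205 205 204 207 209 213 217 218 218 218 218 219 219 216 213 200
 166 140 139 143 144 141 135 127 119 112 106 101  97  97  97  96 107]
(400, 240, 3) (400, 480, 3)
```

View pics/crop6.png

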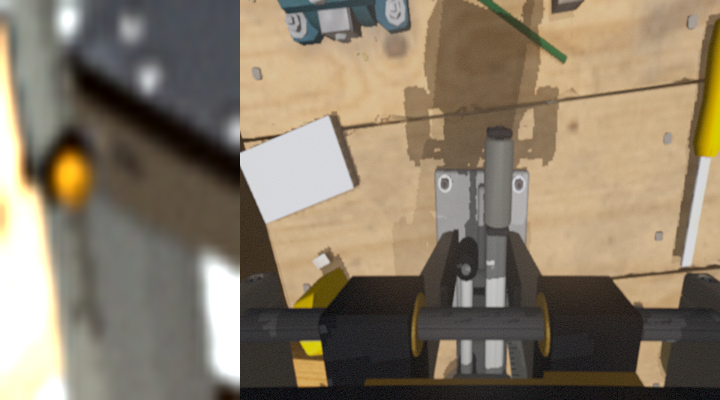

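The wrist view shows the lever shut parallel to the arm, with both fingers pinching. The roller edge sits about 0.7 mm above the last check, so the height is on target.

```bash
python3 -c "
from rig import *
print(sign_off())"
```

```text
the job is handed in; nothing more can be done
None
```

The job is handed in: the lever is shut and the fingers still pinch it against the arm at 25 N, with the pointer about level with the clip. My camera estimates put the pointer at about 140–142 mm and the clip at 139–145 mm, so being within 4 mm is likely but not directly confirmed.

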